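# Clamp a mended mug handle with a one-hand bar clamp

### The arm

A 7-joint arm with a two-finger parallel gripper is mounted at the origin on the work surface. World frame = base frame: x ahead of the robot, y to its left, z up, the work surface at z = 0. Lengths are in m, angles in rad, forces in N, time in s.
With the tool pointing down it reaches from about 0.425 to 0.95 m from the base axis. Payload 4.7 kg.
Tool frame: the origin (TCP) lies between the finger pads; the fingertips stand 25 mm ahead of it and the grasp point (between the pads) lies 6 mm ahead of it; z points along the fingers, y is the line along which they close (so a half turn about z gives the same grasp; the last joint's range is limited). The gripper opens to 85 mm and grips with 20 to 120 N. Pads are 22 mm wide; open, the fingers measure 114 mm over their backs; the gripper's body (76 mm by 85 mm) begins 54 mm behind the grasp point. The pads swing forward as they close: fully open they stand 13 mm farther back than shut.
Start: joints at [1.267, 0.469, -0.049, 1.532, 0.024, 1.141, -0.082], TCP at [0.183, -0.65, 0.256] pointing down, gripper open.
Joint ranges: [-2.59, 2.59], [-0.33, 1.99], [-1.39, 1.29], [0.1, 2.45], [-1.04, 4.18], [0.21, 1.99], [-2.66, 2.66]. Speed limits (rad/s): [2.57, 2.57, 3.14, 3.14, 3.14, 3.14, 3.14].

### API

Orientations are given as a 3x3 rotation matrix whose columns are the frame's x, y, z axes.
In Python, from rig import * gives the robot as it stands. Calls block until the motion is done:
- movep(position, orientation): joint-space move of the TCP to a pose.
- move_l(position, attitude=None, feed=0.15, until_force=None): straight line of the TCP; attitude=None keeps the orientation; feed is the mean speed in m/s. With until_force (N) it stops when the force on the tool has changed by that much, and returns True; else False.
- move_joints(angles): joint-space move.
- command_gripper(opening, newtons=None): finger opening in m; newtons is the grip in N (None keeps the last); returns when the fingers have stopped.
- sleep(seconds).
- inverse_kinematics(position, orientation): joint angles nearest the present ones, or None.
- sense(): the state.
- camera(name): name is "scene" or "top" or "wrist"; returns (picture, depth): 384x512x3 uint8, red, green, blue; 384x512 float32, m along the optical axis (not along the pixel's ray), 0 where there is no reading.
- camera_params(name): a dict with "K" (3x3 intrinsics, pixels), "position" and "rotation" of the camera in the world; the wrist camera has in their place "tool_from_camera" (4x4, takes a point from camera to tool coordinates, whose origin is the TCP and whose axes are the flange's). Camera axes: x right, y down, z forward; pixel columns grow to the right and rows downward; lengths in m; the calibration is good to about 2 mm. The wrist camera is an equidistant fisheye: a pixel r from the principal point sees the ray r / f radians off the axis. A picture is of the moment at which its call begins: read the wrist's pose just before it. camera_params takes no time and is no camera call.
A pose or a line that the arm cannot do raises Unreachable and nothing moves.
- finish_job(): hands the job in; it is judged then, once.
The state is a dict: "time_s": time; "joint_pos": joint angles; "qd": joint speeds; "joint_efforts": joint torques, N m; "position": TCP position; "tcp_rot": TCP orientation; "wrist_force": force on the tool from outside, world axes, zero at the start; "ft_torque": the same for the moment, N m; "finger_gap": finger opening in m; "gripper_force": force on a finger pad.
Only numpy, scipy, OpenCV 4.12 (cv2) and the standard library are available. Lean on these libraries where they do the work, as an engineer would, in place of code of your own. Each camera call takes 0.05 s, during which the arm holds its last target. There are 200 camera calls.

### The job

The orange mug's handle has just been cemented on: stand the mug upright on the plywood board between the two jaws of the one-hand bar clamp, its handle turned squarely towards the moving jaw, and let go of it. Then pump the clamp's trigger (squeeze, release, squeeze again) until the moving jaw's soft pad presses on the handle and the mug is gripped between the two jaws with about 25 newtons, enough to hold yet never over 50, which would crush the joint. Move the jaw with the trigger only, leave everything else where it is, and finish while still holding the trigger squeezed: do not let go of it at the end.

Things in the scene. Friction and masses are not known exactly. Their poses are not given: they have to be found in the camera images.
- clamp: one-hand ratchet bar clamp, on its side, strapped to a mending board; does not move. Origin on the counter under the bar. z up; y along the bar towards the moving jaw; x to the side where both jaws stick out, away from the robot; grip and trigger stick out to -x. Bar at x 0, z 50 mm, 18 mm wide; jaws z 35-65, reach x = 94, their middle at x 70, z 50. Head 54 x 60 mm, y -114 to -54, top z 66
- board_top (a point): centre of the top of the plywood mending board, 150 mm (x) by 250 mm (y), 12 mm thick, fixed on the counter; in the clamp's frame at (30, 0, 12) mm, same axes. The mug is to stand on it
- fixed_pad: pad of the fixed jaw, which is part of the clamp's head; 40 mm along x, 30 mm tall, firm. Origin at the centre of its face, which looks along +y of the clamp; in the clamp's frame at (70, -55, 50) mm
- soft_pad: soft pad of the moving jaw, 40 mm along x, 30 mm tall. Origin at the centre of its face, which looks along -y of the clamp, towards the fixed jaw: 119 mm from the fixed pad when joint bar is 0, less as it closes. Pressed on the mug it gives way by about 1 mm per 5 N, up to 9 mm
- moving_jaw (a point): moving jaw: black arm 16 mm thick at the bar's far (+y) end that carries the soft pad; the point is the middle of its back (+y) side, 32 mm behind the pad's face. The trigger moves it; it must not be pushed by the fingers
- bar (a joint): travel of the bar with the moving jaw, in m, grows as the jaw closes (0 to 0.045; starts between 0.004 and 0.014). It cannot go back: a toothed rack with 3 mm pitch holds it, so on release of the trigger up to 3 mm may be lost, then it stays
- trigger_face (a point): trigger of the clamp: black blade 12 mm thick, 22 mm tall (z 39 to 61 mm), at x -22 to -102 mm of the clamp, past the board's edge. The point is the middle of the face to be pushed (its +y side): at rest at (-68, -47, 50) mm in the clamp's frame, fully squeezed at (-70, -71, 50) mm. It is pushed along -y of the clamp, towards the grip
- trigger (a joint): angle of the trigger, 0 at rest to 0.27 rad fully squeezed; a spring brings it back. A full squeeze pulls the jaw in by about 6 mm (the first 3 to 7 mm). Pushed at its face point it takes 2 to 7 N to move with the jaw free; once the pad presses, about 1 N more for each 3.4 N at the pad: 13 N give about 22 N at the pad, 21 N about 50
- grip_face (a point): point on the outer (-y) face of the clamp's fixed grip, behind the trigger, at (-70, -109, 50) mm of the clamp's frame. The grip is a bar 20 mm thick, 24 mm tall at y -109 to -89 mm, x -26 to -124 mm; it does not move, only the trigger's side travels. Grip and trigger together measure 62 mm at rest, 38 mm squeezed
- mug_centre (a point): orange ceramic mug, 62 mm outside diameter, 74 mm tall, 4.5 mm wall, about 220 g; the point is on its axis, half-way up (37 mm above its underside). Its z points up, its y towards the handle, its x square to the handle
- mug_handle (a point): middle of the outer face of the mug's handle (a strap 13 mm wide, 36 mm tall, 7 mm thick): 58 mm from the mug's axis, 38 mm above its underside
- tumbler: plain steel drinking tumbler, 92 mm tall, 67 mm wide at the rim; origin at the centre of its underside; a bystander
- lunch_box: round steel lunch box with two snap clips, 121 mm wide, 69 mm tall; origin at the centre of its underside; a bystander
- tawa_rim (a point): point on the near rim of the black nonstick tawa (flat pan), 252 mm wide, 18 mm tall, with a 165 mm handle; a bystander
- jar: amber glass jar with a steel cap, 64 mm wide, 95 mm tall; origin at the centre of its underside; a bystander
- cement: small white bottle of china cement, 28 mm wide, 62 mm tall; origin at the centre of its underside; a bystander
- mortar: small grey stone mortar, 100 mm wide, 60 mm tall; origin at the centre of its underside; a bystander
- spoon: steel spoon with a wooden handle, lying flat; origin in its middle; a bystander
Mind the look-alikes: they are no part of the job. What is shaped like the part that bears mug_centre but green or turquoise is not meant.

How it is judged:
By the outcome, as a careful person would: the job done as asked, in the order asked, and still so for the second after the job is handed in, while the arm keeps its last pose, push and grip.
It also fails if it takes over 70 s, if anything falls off the work surface, if the arm or the gripper's body presses on something with over 40 N, if the wrist force passes 120 N, or if a joint passes its speed limit or range.

## Working session

There is one attempt and no reset: what is moved stays moved. The work goes in short steps, each a Python script; the robot and the scene stay as the last script left them, time stands still between calls to the robot, and variables do not carry over. Pictures are saved under pics/ and viewed, at most 10 in all, crops included, and the job is handed in when it is done.

```bash
ls; mkdir -p pics; python3 - <<'E'
from rig import *
import cv2,numpy as np
for n in("scene","top"):
    p,d=camera(n); np.savez("pics/%s.npz"%n,p=p,d=d)
    cv2.imwrite("pics/%s.png"%n,cv2.resize(p[:,:,::-1],(800,600),interpolation=cv2.INTER_CUBIC))
    c=camera_params(n);print(n,c)
print(camera_params("wrist"));print(sense())
E
```

```text
pics
scene {'K': array([[371.5298078 ,   0.        , 259.44594603],
       [  0.        , 371.5298078 , 188.88497097],
       [  0.        ,   0.        ,   1.        ]]), 'position': array([1.37189105, 0.43858461, 0.65027656]), 'rotation': array([[-0.45556664,  0.45933378, -0.76254279],
       [ 0.89017484,  0.24171198, -0.38621764],
       [ 0.00691292, -0.85474429, -0.51900329]])}
top {'K': array([[393.59587252,   0.        , 256.62721191],
       [  0.        , 393.59587252, 192.16007898],
       [  0.        ,   0.        ,   1.        ]]), 'position': array([0.19039236, 0.00973714, 1.53260954]), 'rotation': array([[-0.04776852, -0.97684354,  0.20855421],
       [-0.99885208,  0.04746034, -0.00648444],
       [-0.00356377, -0.20862456, -0.97798931]])}
{'K': array([[297.31863964,   0.        , 259.97498565],
       [  0.        , 297.31863964, 188.15925243],
       [  0.        ,   0.        ,   1.        ]]), 'tool_from_camera': array([[ 8.83642022e-04, -9.53677080e-01, -3.00830926e-01,
         7.68680615e-02],
       [ 9.99999609e-01,  8.30701616e-04,  3.03893573e-04,
        
[... 352 characters left out ...]
03, -2.03073306e-03, -1.39945179e-06, -3.01061130e-03,
       -1.64313128e-03,  1.62661747e-04,  7.79365917e-04]), 'joint_efforts': array([ 1.63017070e-03, -5.11514390e+01, -4.71887214e-02, -2.38390660e+01,
        1.06603917e-02,  4.34628571e-03,  1.31332564e-05]), 'position': array([ 0.18304978, -0.64922406,  0.25533935]), 'tcp_rot': array([[ 9.62473928e-01,  2.71373610e-01, -5.50048324e-04],
       [ 2.71374157e-01, -9.62472462e-01,  1.68116977e-03],
       [-7.31812558e-05, -1.76735097e-03, -9.99998436e-01]]), 'wrist_force': array([ 0.03552897, -0.0528499 ,  0.21440118]), 'ft_torque': array([-0.08070924, -0.03786922, -0.0239355 ]), 'gripper_force': 0.0, 'finger_gap': 0.08562661485940612}
```

View pics/top.png

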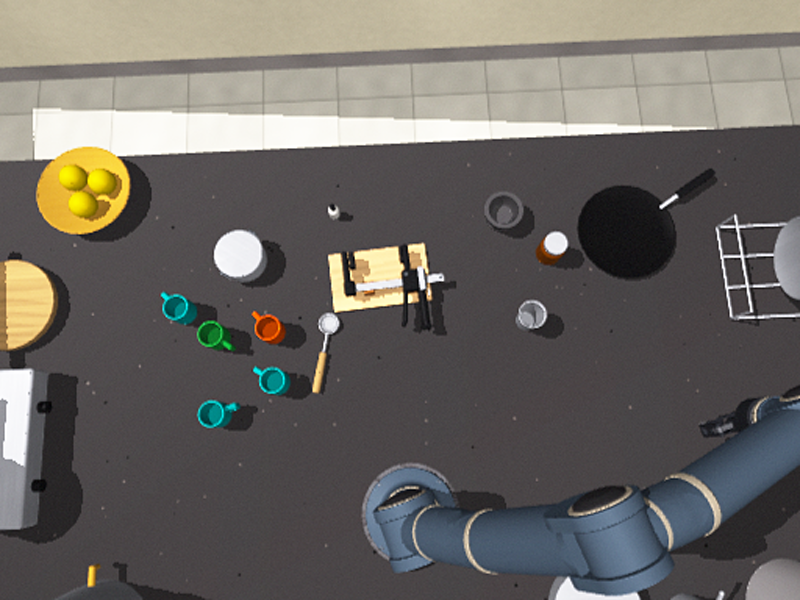

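View pics/scene.png

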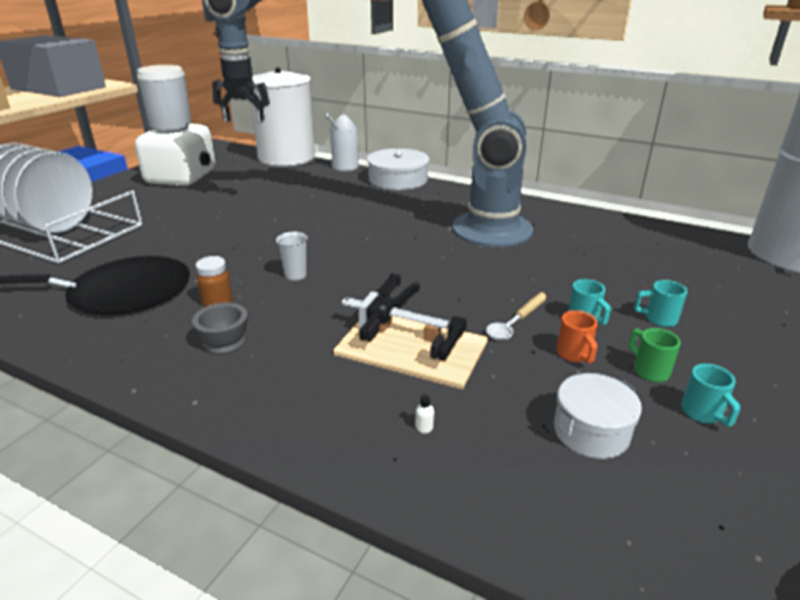

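The top view shows the orange mug near (268,328) with its handle up-left at (257,313). The board is around (380,277), with the moving jaw at its left (348,265), the head at (412,270), and the trigger at (406,310). In the scene view the orange mug is at (578,336), between the turquoise and green ones.

```bash
cat > h.py <<'E'
from rig import *
import cv2,numpy as np
def rays(n,uv,st=None):
    c=camera_params(n);K=c["K"];uv=np.atleast_2d(np.asarray(uv,float))
    xy=(uv-K[:2,2])/[K[0,0],K[1,1]]
    if n=="wrist":
        r=np.linalg.norm(xy,axis=1,keepdims=True)+1e-9
        d=np.hstack([xy/r*np.sin(r),np.cos(r)])
        T=c["tool_from_camera"];R=st["tcp_rot"]
        return R@T[:3,3]+st["position"],d@(R@T[:3,:3]).T
    return c["position"],np.hstack([xy,np.ones((len(xy),1))])@c["rotation"].T
def onplane(n,uv,z,st=None):
    o,d=rays(n,uv,st);return (o+d*((z-o[2])/d[:,2])[:,None])[:,:2]
def mask(p,lo,hi,near=None):
    m=cv2.inRange(cv2.cvtColor(p,cv2.COLOR_RGB2HSV),np.array(lo),np.array(hi))
    return m
def down(yaw):  # tool x at yaw, z down
    c,s=np.cos(yaw),np.sin(yaw);return np.array([[c,s,0],[s,-c,0],[0,0,-1.]])
E
python3 - <<'E'
from h import *
z=np.load("pics/top.npz");p=z["p"]
m=mask(p,(10,40,120),(28,160,255));m[:, :205]=0;m[:,285:]=0;m[:150]=0;m[205:]=0
m=cv2.morphologyEx(m,cv2.MORPH_OPEN,np.ones((3,3)))
uv=np.argwhere(m)[:,::-1]; xy=onplane("top",uv,.012).astype(np.float32)
r=cv2.minAreaRect(xy*1000);print("board",r,len(uv)); print(cv2.boxPoints(r))
m=mask(p,(3,180,100),(12,255,255));m[:,:150]=0;m[:,200:]=0
uv=np.argwhere(m)[:,::-1];print(len(uv),uv.min(0),uv.max(0))
xy=onplane("top",uv,.074);print(xy.min(0),xy.max(0),xy.mean(0))
E
```

```text
board ((579.605224609375, 53.074729919433594), (153.97024536132812, 250.10975646972656), 4.495950698852539) 1391
[[493.05414 171.71004]
 [512.65985 -77.6301 ]
 [666.1563  -65.56058]
 [646.5506  183.77956]]
261 [161 199] [181 219]
[0.41342268 0.28700029] [0.49220974 0.36223066] [0.44837798 0.32145119]
```

```bash
python3 - <<'E'
from h import *
th=np.radians(4.5);R=np.array([[np.cos(th),-np.sin(th)],[np.sin(th),np.cos(th)]]);o=np.array([.5796,.0531])-R@[.03,0]
print("o",o)
for k in(0,np.pi):
    for n,q,z,y in(("pick",[.44,.315],.075,np.radians(50)),("place",o+R@[.07,-.022],.075,th+np.pi/2),("trig",o+R@[-.068,-.026],.065,th+np.pi/2),("trig2",o+R@[-.068,-.065],.065,th+np.pi/2)):
        for zz in(z,.25):
            j=inverse_kinematics(np.r_[q,zz],down(y+k)); print(k,n,zz,None if j is None else np.round(j,2))
E
```

```text
o [0.54969248 0.05074623]
0 pick 0.075 [-0.14  0.6  -0.74  1.98  0.58  0.78 -1.91]
0 pick 0.25 [-0.2   0.32 -0.62  1.83  0.21  1.06 -1.6 ]
0 place 0.075 [ 0.32  0.67 -0.63  1.79  0.51  0.85 -0.47]
0 place 0.25 [ 0.41  0.49 -0.75  1.64  0.36  1.15 -0.35]
0 trig 0.065 [ 0.4   0.52 -0.65  2.11  0.51  0.66 -0.53]
0 trig 0.25 [ 0.62  0.27 -0.88  1.94  0.24  1.04 -0.28]
0 trig2 0.065 [ 0.43  0.51 -0.59  2.11  0.46  0.65 -0.4 ]
0 trig2 0.25 [ 0.63  0.25 -0.79  1.94  0.21  1.03 -0.17]
3.141592653589793 pick 0.075 [ 0.12  0.84 -1.18  1.96  0.94  1.03  0.93]
3.141592653589793 pick 0.25 [ 0.17  0.51 -1.17  1.82  0.51  1.16  1.28]
3.141592653589793 place 0.075 [-0.83  0.89  1.1   1.86 -0.95  1.03 -2.38]
3.141592653589793 place 0.25 [-0.86  0.6   1.11  1.72 -0.58  1.2  -2.65]
3.141592653589793 trig 0.065 [-0.92  0.73  1.11  2.18 -0.94  0.83 -2.27]
3.141592653589793 trig 0.25 [ 0.9   0.45 -1.3   1.93  0.48  1.13  2.63]
3.141592653589793 trig2 0.065 [-0.84  0.73  1.11  2.18 -0.94  0.84 -2.19]
3.141592653589793 trig2 0.25 None
```

```bash
python3 - <<'E'
from h import *
th=np.radians(4.5)
command_gripper(.080)
movep([.56,.05,.32],down(th+np.pi/2))
def snap(n):
    st=sense();p,d=camera("wrist");np.savez("pics/%s.npz"%n,p=p,d=d,pos=st["position"],rot=st["tcp_rot"])
    cv2.imwrite("pics/%s.png"%n,cv2.resize(p[:,:,::-1],(800,600),interpolation=cv2.INTER_CUBIC))
snap("w_clamp")
movep([.44,.315,.25],down(np.radians(50)))
snap("w_mug");print(sense()["time_s"])
E
```

```text
4.45
```

View pics/w_clamp.png

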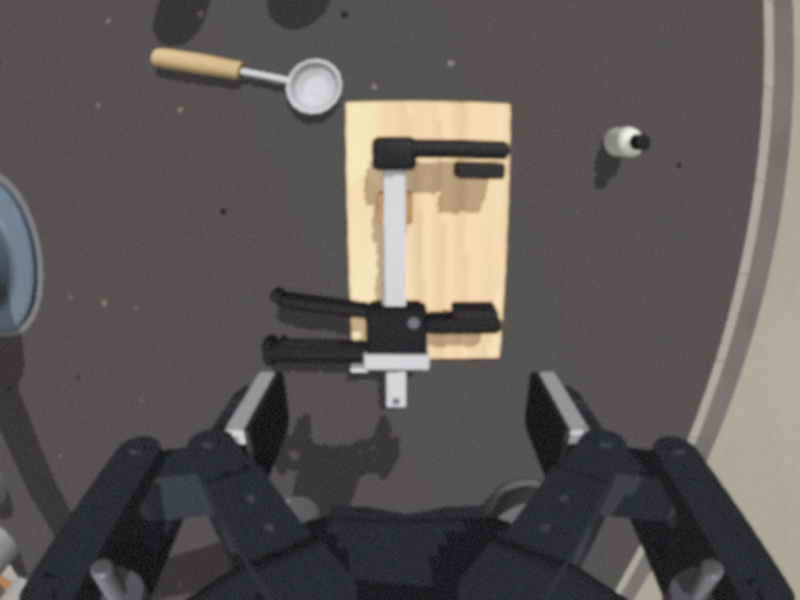

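View pics/w_mug.png

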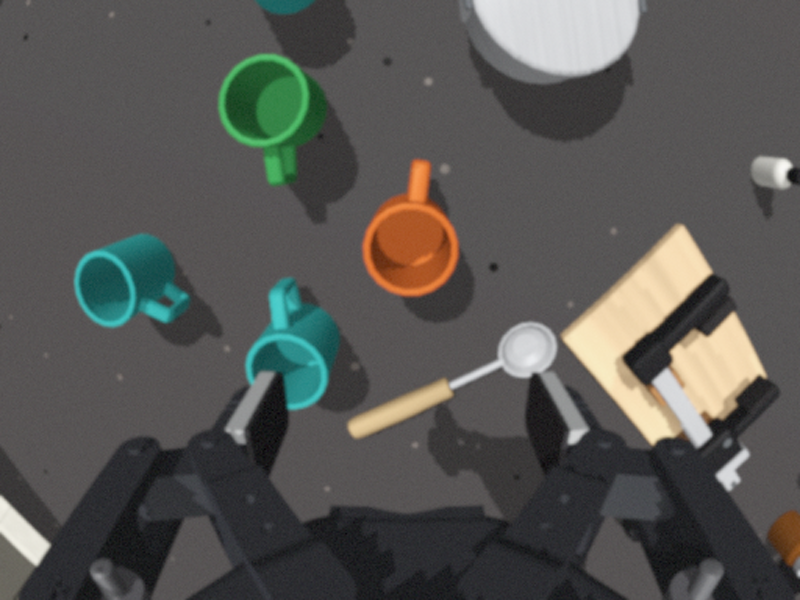

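The first wrist view shows the clamp on its board: moving jaw at the top with the soft pad at (480,170), fixed jaw at (475,315), trigger at (320,302) and grip at (315,350). In the second, the orange mug's rim is centred at (411,248) and its handle points up at (420,180).

```bash
python3 - <<'E'
from h import *
from scipy.optimize import least_squares
z=np.load("pics/w_clamp.npz");st=dict(position=z["pos"],tcp_rot=z["rot"])
m=mask(z["p"],(8,40,120),(28,170,255));m[:,:215]=0;m[:,332:]=0;m[:60]=0;m[235:]=0
m=cv2.morphologyEx(m,cv2.MORPH_OPEN,np.ones((3,3)))
uv=np.argwhere(m)[:,::-1];r=cv2.minAreaRect((onplane("wrist",uv,.012,st)*1000).astype(np.float32));print("board",r)
# bar: bright metal between jaws, top z .05+?
P=onplane("wrist",np.array([[394,175],[395,300]])*.64,.055,st);d=P[0]-P[1];print("bar",P,np.degrees(np.arctan2(d[1],d[0]))-90)
P=onplane("wrist",np.array([[480,178],[475,303]])*.64,.065,st);print("pads top edges",P,np.linalg.norm(P[0]-P[1]))
P=onplane("wrist",np.array([[320,296]])*.64,.061,st);print("trigger",P)
z=np.load("pics/w_mug.npz");st=dict(position=z["pos"],tcp_rot=z["rot"])
m=mask(z["p"],(3,150,90),(14,255,255));m[:90]=0;m[200:]=0;m[:,:225]=0;m[:,300:]=0
c=max(cv2.findContours(m,0,1)[0],key=cv2.contourArea)[:,0]
low=c[c[:,1]>158];X=onplane("wrist",low,.073,st)
s=least_squares(lambda q:np.hypot(*(X-q[:2]).T)-q[2],[.44,.315,.031],loss="soft_l1",f_scale=.001).x;print("mug",s)
for r in range(100,128,4):
    u=np.flatnonzero(m[r]);h=onplane("wrist",[[u.mean(),r]],.05,st)[0]-s[:2];print(r,len(u),h,np.degrees(np.arctan2(h[1],h[0])))
E
```

```text
board ((580.5526123046875, 49.360748291015625), (153.27676391601562, 253.17105102539062), 4.549335479736328)
bar [[ 0.54666679  0.10523288]
 [ 0.55517485 -0.00148817]] 4.558119336568652
pads top edges [[0.61551609 0.10941526]
 [0.62317095 0.00437381]] 0.10532000935802063
trigger [[ 0.49053815 -0.00095836]]
mug [0.4525258  0.32183586 0.0305518 ]
100 0 [nan nan] nan
104 11 [0.04101304 0.03848214] 43.17647960153403
108 13 [0.03827685 0.03519992] 42.60206566513475
112 12 [0.03513227 0.03225183] 42.55229304248018
116 13 [0.03198372 0.02930021] 42.49271901609074
120 13 [0.02842238 0.02668374] 43.192881004149505
124 15 [0.02485348 0.02406338] 44.074646650478265<stdin>:17: RuntimeWarning: Mean of empty slice.
  ret = ret.dtype.type(ret / rcount)
```

```bash
python3 - <<'E'
from h import *
y=np.radians(42.7);D=down(y);m=[.4525,.3218]
movep([*m,.16],D); move_l([*m,.057],feed=.12)
command_gripper(.05,35); s=sense();print(s["finger_gap"],s["gripper_force"])
move_l([*m,.25],feed=.15); s=sense();print(s["finger_gap"],s["wrist_force"],s["position"],s["time_s"])
th=np.radians(4.55);movep([.62,.035,.25],down(th+np.pi/2))
st=sense();p,d=camera("wrist");np.savez("pics/w_held.npz",p=p,d=d,pos=st["position"],rot=st["tcp_rot"])
cv2.imwrite("pics/w_held.png",cv2.resize(p[:,:,::-1],(800,600),interpolation=cv2.INTER_CUBIC))
E
```

```text
0.061461606896270414 38.52436602115631
0.06119534193585079 [ 0.36055482 -0.35306265 -2.58733792] [0.45207468 0.32133265 0.24897062] 7.65
```

View pics/w_held.png

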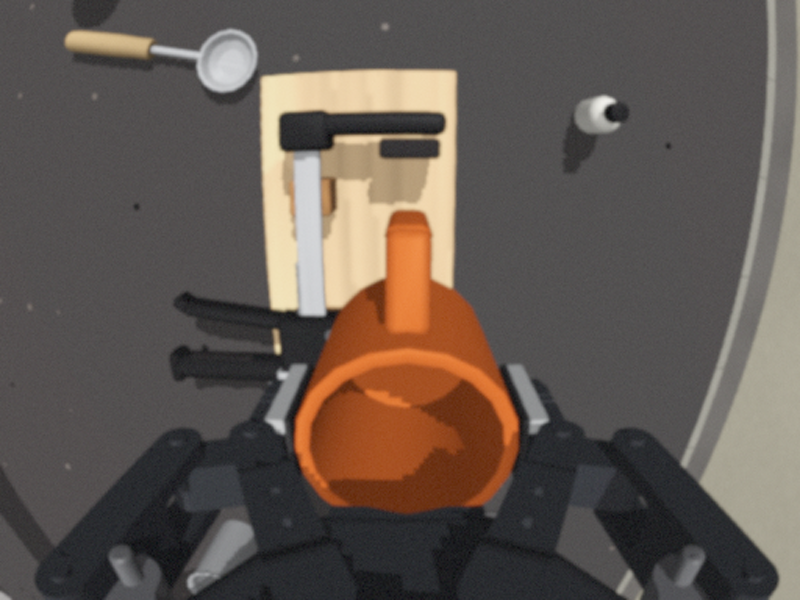

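The mug is held upright with its handle straight up in the image, x about 408 (image centre 406), so it lines up with the tool. Next I check the rim offset, then place it.

```bash
python3 - <<'E'
from h import *
z=np.load("pics/w_held.npz");st=dict(position=z["pos"],tcp_rot=z["rot"])
P=onplane("wrist",np.array([[408,349],[297,430],[519,430]])*.64,z["pos"][2]+.017,st)-z["pos"][:2]
Q=P@z["rot"][:2,:2];print("rim in tool",Q); off=Q[0,0]-.031; off=float(np.clip(off,-.004,.004));print(off)
th=np.radians(4.55);R=np.array([[np.cos(th),-np.sin(th)],[np.sin(th),np.cos(th)]]);o=np.array([.550,.0505])
t=o+R@[.070,-.021-off]; D=down(th+np.pi/2)
move_l([*t,.13],D,feed=.15)
s=sense();t2=2*t-s["position"][:2]
print(move_l([*t2,.064],D,feed=.04,until_force=4)); s=sense();print(s["position"],t,s["wrist_force"])
command_gripper(.074);s=sense();print(s["finger_gap"],s["position"])
move_l([*t2,.24],D,feed=.15)
movep([*(o+R@[.03,-.01]),.26],D)
st=sense();p,d=camera("wrist");np.savez("pics/w_pl.npz",p=p,d=d,pos=st["position"],rot=st["tcp_rot"])
cv2.imwrite("pics/w_pl.png",cv2.resize(p[:,:,::-1],(800,600),interpolation=cv2.INTER_CUBIC));print(sense()["time_s"])
E
```

```text
rim in tool [[ 0.03050981  0.00073827]
 [ 0.00661391 -0.02836918]
 [ 0.0066621   0.03000509]]
-0.0004901877424386102
True
[0.62066064 0.03507161 0.07014351] [0.62140642 0.03560786] [-1.46648849 -0.62417933  4.46086839]
0.07420484847848804 [0.61948915 0.03461685 0.0686621 ]
13.175
```

View pics/w_pl.png

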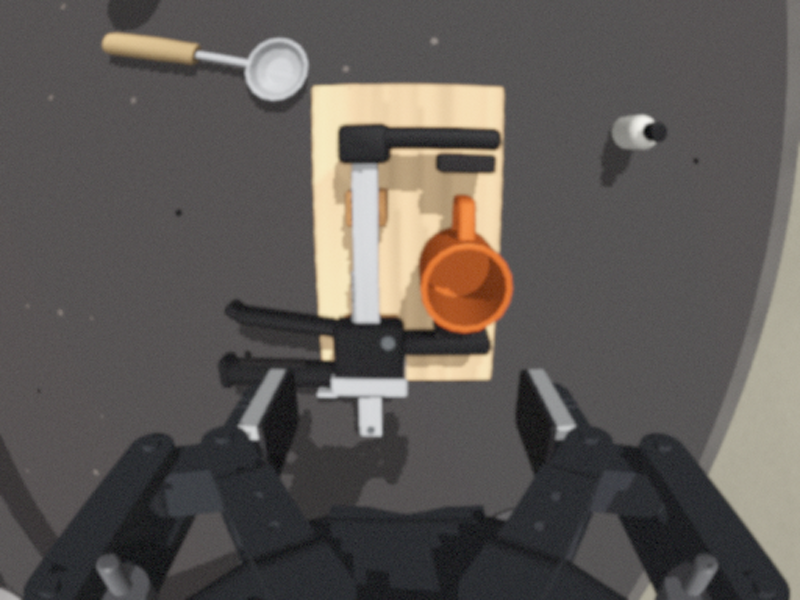

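The mug stands upright between the jaws at (465,285). Its handle points up at (464,215), facing the soft pad at (466,163). Now the trigger.

```bash
cat >> h.py <<'E'
th=np.radians(4.55);R=np.array([[np.cos(th),-np.sin(th)],[np.sin(th),np.cos(th)]]);o=np.array([.550,.0505]);D=down(th+np.pi/2)
Z=.062
def C(): # TCP in clamp frame (mm), force along clamp +y
    s=sense();q=R.T@(s["position"][:2]-o)*1000;f=R.T@s["wrist_force"][:2];return q,f[1],s
def to(y,feed,uf=None,x=-.069): return move_l([*(o+R@[x,y/1000]),Z],D,feed=feed,until_force=uf)
E
python3 - <<'E'
from h import *
command_gripper(0,60)
movep([*(o+R@[-.069,-.022]),.2],D)
move_l([*(o+R@[-.069,-.022]),Z],D,feed=.12)
q,f0,s=C();print(q,f0,s["position"][2],s["finger_gap"],s["time_s"])
for y in list(range(-28,-62,-3)):
    b=to(y,.04,9);q,f,s=C();print(y,b,q.round(1),round(f-f0,2),s["time_s"])
    if b:break
st=s;p,d=camera("wrist");cv2.imwrite("pics/w_t.png",cv2.resize(p[:,:,::-1],(800,600)))
E
```

```text
[-68.44367446 -21.90287422] 0.1023746671832194 0.06259222113023333 -8.526595898753575e-05 15.7083
-28 False [-68.8 -28.6] -0.64 16.0083
-31 False [-69.  -31.3] 0.21 16.2583
-34 False [-69.  -34.2] -0.58 16.5083
-37 False [-69.  -37.2] -0.14 16.7583
-40 False [-69.1 -39.2] 2.8 17.0083
-43 False [-69.4 -42.4] 3.6 17.2583
-46 False [-69.5 -45.9] 3.97 17.5083
-49 False [-69.5 -48.9] 4.14 17.7583
-52 False [-69.5 -51.7] 4.39 18.0083
-55 False [-69.6 -54.7] 3.71 18.2583
-58 False [-69.6 -57.6] 4.78 18.5083
-61 False [-69.6 -60.4] 4.51 18.7583
```

View pics/w_t.png

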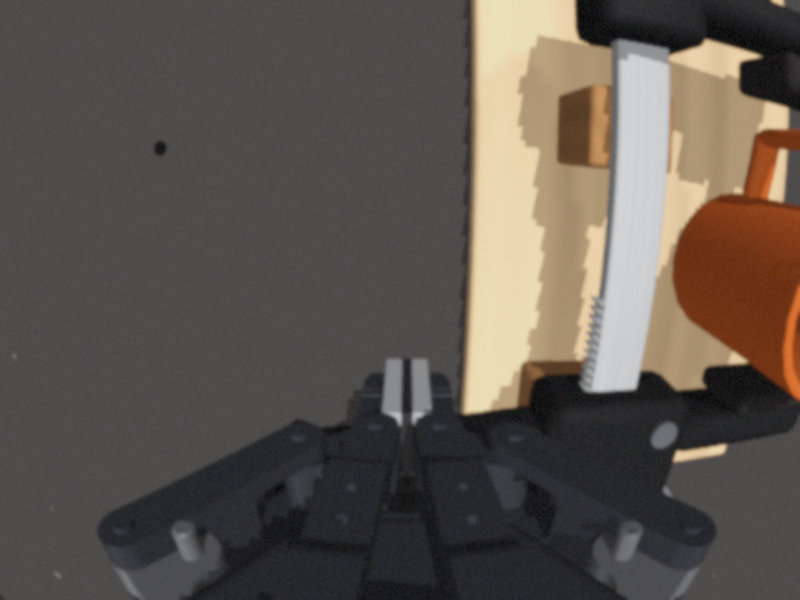

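The closed fingers are pressing the trigger at (405,400) and the trigger is nearly fully squeezed. The mug stands clear, with the soft pad still off the handle (jaw at the top right). Contact came at about y -38, and the free squeeze takes about 4.5 N.

```bash
python3 - <<'E'
from h import *
q,f,s=C();print(q.round(1),round(f,2))
stop=False
for k in range(4):
    to(-35,.08);f0=C()[1];L=[]
    for y in(-44,-50,-54,-57,-60,-61.5):
        to(y,.06);q,f,s=C();L.append((round(q[1],1),round(f-f0,1)))
        if f-f0>7: stop=True;break
    print(k,round(f0,2),L,round(s["time_s"],1))
    if stop or f-f0>5.8:break
E
```

```text
[-69.6 -60.5] 5.43
0 0.39 [(np.float64(-44.5), np.float64(1.7)), (np.float64(-50.0), np.float64(2.4)), (np.float64(-53.5), np.float64(3.2)), (np.float64(-56.3), np.float64(4.2)), (np.float64(-59.2), np.float64(4.0)), (np.float64(-60.4), np.float64(5.0))] 20.8
1 -0.26 [(np.float64(-44.5), np.float64(2.8)), (np.float64(-50.0), np.float64(4.2)), (np.float64(-53.5), np.float64(4.4)), (np.float64(-56.2), np.float64(5.0)), (np.float64(-59.0), np.float64(5.9)), (np.float64(-60.2), np.float64(5.4))] 22.9
2 0.4 [(np.float64(-44.4), np.float64(2.1)), (np.float64(-49.9), np.float64(2.5)), (np.float64(-53.3), np.float64(3.3)), (np.float64(-56.1), np.float64(3.3)), (np.float64(-58.5), np.float64(5.6)), (np.float64(-59.4), np.float64(7.0))] 24.9
```

```bash
python3 - <<'E'
from h import *
def F(f0):
    a=[]
    for _ in range(4): q,f,s=C();a.append(f-f0);sleep(.04)
    return q,np.mean(a),s
to(-35,.08);sleep(.1);f0=F(0)[1];L=[]
for y in(-42,-46,-49,-52,-54,-56,-58,-60,-61,-62):
    to(y,.05);q,f,s=F(f0);L.append((y,float(round(q[1],1)),float(round(f,1))))
    if f>12: break
print(f0,L,s["time_s"])
p,d=camera("wrist");cv2.imwrite("pics/w_u.png",p[:,200:,::-1])
E
```

```text
-0.023825862194281865 [(-42, -42.0, 0.9), (-46, -45.6, 2.9), (-49, -48.2, 4.6), (-52, -50.6, 5.8), (-54, -51.9, 7.5), (-56, -53.4, 8.7), (-58, -54.9, 9.6), (-60, -56.7, 10.0), (-61, -57.5, 10.7), (-62, -58.2, 10.6)] 29.8167
```

View pics/w_u.png

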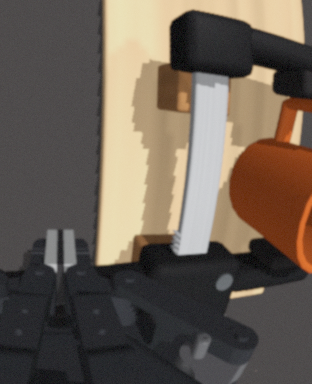

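The soft pad is now on the handle, at (290,85) and (295,105) in the crop, and the force is climbing. I keep squeezing in small steps.

```bash
python3 - <<'E'
from h import *
f0=-.02
def F():
    a=[]
    for _ in range(5): q,f,s=C();a.append(f-f0);sleep(.04)
    return q,np.mean(a),s
L=[]
for y in(-63,-64,-65,-66,-67,-68):
    to(y,.04);q,f,s=F();L.append((y,float(round(q[1],1)),float(round(f,1))))
    if f>12.9: break
print(L,s["time_s"])
E
```

```text
[(-63, -58.9, 11.6), (-64, -59.7, 11.9), (-65, -60.4, 12.8), (-66, -61.2, 13.4)] 31.7
```

```bash
python3 - <<'E'
from h import *
sleep(.4);q,f,s=C();print(q,f,s["time_s"]);finish_job()
E
```

```text
[-69.81426792 -61.19428204] 12.288874228482573 32.1417
the job is handed in; nothing more can be done
```

The job is handed in at 32 s: the orange mug stands upright between the jaws, its handle towards the soft pad. The trigger is still held squeezed at about 13 N, which I estimate puts 20–27 N on the pad; that figure is inferred from the wrist force, not measured at the pad.

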